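# Prop the utensil chest open on its stay rod

## Task

Open the cedar utensil chest for airing: lift its lid by the dark tab until it leans back past upright, swing the brass prop rod inside up to the angle at which it meets the holding hole, then bring the lid down onto it. The rod's end must go into the hole under the lid and, with a measured downward push on the tab, press the stiff red plug in the hole fully home, without forcing it once it has bottomed and without dropping the lid. Let go and leave the lid standing on the rod, with the other tea things undisturbed.

Things in the scene. Friction and masses are not known exactly. Their poses are not given: they have to be found in the camera images.
- chest_hinge (a point): Middle of the lid's hinge line, on the far top rim of a fixed open cedar chest (outer 200 x 240 x 90 mm high, walls and floor 9 mm). Axes are the chest's: z up, y along the hinge line, -x from the hinge towards the lid's front edge (the robot's side). The chest's turn about the vertical is read from here. The chest's middle lies 95 mm from here along -x.
- lid (a joint): Angle of the lid about the hinge line, rad: 0 shut, 0.5 pi upright, 1.70 leaning back on its stop, where it stays by itself. Below upright it falls shut if let go. The lid is a 12 mm board of about 0.3 kg, reaching 195 mm from the hinge, its underside on the hinge line.
- lid_tab (a point): Middle of the grip of the dark wooden lift tab at the middle of the lid's front edge, 220 mm from the hinge line and 7 mm above the plane of the lid's underside. The tab is 24 mm wide along y, 12 mm thick and sticks out 40 mm beyond the board, from 195 to 235 mm from the hinge. Axes turn with the lid: at lid angle 0 as the chest's; x runs along the board towards the hinge, z out of the lid's outer face.
- rod_pivot (a point): Pivot of the prop rod, on the inside of the chest's front wall, 172 mm from the hinge along -x, 45 mm to +y of the lid's middle and 34 mm below the hinge. Axes are the chest's. The rod swings about the chest's y axis.
- rod (a joint): Angle of the prop rod, rad: 0 lying level along the chest's +x inside the chest, growing as its free end rises. Its stiff pivot (0.2 N m) keeps it where it is left. With its end in the holding hole it reads 0.70, whatever its length.
- rod_grip (a point): Middle of the black square sleeve on the brass rod (sleeve 32 mm long, 12 x 12 mm), 90 mm from the pivot. The rod is 8 mm thick with a round end; the distance from pivot to its very end was set by hand somewhere between 144 and 164 mm and is locked (not known exactly, so the lid angle when seated is anywhere from 0.75 to 1.01 rad). Axes turn with the rod: x along the rod to its free end, y as the chest's.
- hole (a point): Middle of the holding hole's inner mouth, in a brass fitting on the lid's underside: 85 mm from the hinge along the board, 45 mm to +y of the lid's middle, 12 mm below the underside. The hole is 13 mm wide along the board, with a funnel outside it, 8 mm deep and 26 mm wide at its outer edge. Axes turn with the lid, z into the hole.
- plug (a joint): How far the red plug in the holding hole has been pushed in, m: 0 at the start (its face 4 mm inside the inner mouth), 0.008 fully home, where it bottoms hard. It is stiff: it moves at about 12 N on it, which is about 4 N on the tab across the lid, and stays where it is pushed; the weight of the lid alone does not move it. More than 32 N between the rod and the lid or its plug (about 10 N on the tab) damages the fitting.
- caddy: Small red lidded caddy, 48 mm wide, 40 mm high, standing inside the chest on its -y side; bystander.
- canister: Pewter canister with screw lid, 76 mm wide, 121 mm high, to the -y side of the chest; bystander.
- whisk1: Bamboo whisk standing head up, 56 mm wide, 108 mm high, on the +y side of the chest; bystander.
- whisk2: Second such whisk; bystander.
- whisk_holder: White porcelain whisk holder, 62 mm wide, 74 mm high; bystander.
- sweets_dish: Speckled stoneware sweets dish, 140 mm wide, 30 mm high; bystander.
- tea_bowl: Blue tea bowl, 116 mm wide, 70 mm high; bystander.

How it is judged:
By the outcome, as a careful person would: the job done as asked, in the order asked, and still so for the second after the job is handed in, with the robot touching nothing.
It also fails if it takes over 72 s, if anything falls off the work surface, if the arm or the gripper's body presses on something with over 40 N, if the wrist force passes 120 N, or if a joint passes its speed limit or range.

## Robot

A 6-joint arm with a two-finger parallel gripper is mounted at the origin on the work surface. World frame = base frame: x ahead of the robot, y to its left, z up, the work surface at z = 0. Lengths are in m, angles in rad, forces in N, time in s.
With the tool pointing down it reaches from about 0.35 to 0.775 m from the base axis. Payload 5.5 kg.
Tool frame: the origin (TCP) lies at the very end of the fingers, on their centre line; the grasp point (between the pads) lies 19 mm behind it; z points along the fingers, y is the line along which they close (so a half turn about z gives the same grasp; the last joint's range is limited). The gripper opens to 85 mm and grips with 20 to 120 N. Pads are 22 mm wide; open, the fingers measure 114 mm over their backs; the gripper's body (76 mm by 85 mm) begins 54 mm behind the grasp point. The pads swing forward as they close: fully open they stand 13 mm farther back than shut.
Start: joints at [-1.328, 0.313, 0.046, 1.304, 0, 1.431], TCP at [0.215, -0.533, 0.231] pointing down, gripper open.
Joint ranges: [-2.76, 2.76], [-0.86, 1.69], [-1.03, 1.26], [-2.2, 2.34], [-1.47, 1.5], [-3.14, 3.14]. Speed limits (rad/s): [2.57, 2.57, 3.14, 3.14, 3.14, 3.14].

## Interface

Orientations are given as a unit quaternion [w, x, y, z].
In Python, from workcell import env gives the robot as it stands. The module is installed in compiled form; this text tells all that it offers.
- The arm moves only by the tool jog_arm, never from a script. Its arguments are lists of equal length, an entry for each row: "gripper": the opening, from 0 (shut) to 1 (fully open); "offset": the shift along the world's x, y, z in cm, a list of three; "twist": the turn about the world's z in degrees. In form: {"gripper": [gripper, ...], "offset": [[dx, dy, dz], ...], "twist": [twist, ...]}. A call has exactly 8 rows; each row is the pose to reach, as a shift and turn from the pose commanded when the call began; what a row does not reach only later rows make up. A row lasts 1/8 s, in which the tool goes at most 62.5 mm and 10.7 degrees, less where a joint would pass 70% of its speed; a pose out of reach is approached as far as the arm can. A call with a gripper value outside its range is refused whole. The fingers move at their own pace and stop on an object; "squeeze" is the grip in N (left out, the last holds). Time passes only in rows, so rows that repeat a pose let the fingers close, or fill a call up. It gives the time, the measured TCP pose, the force, the opening and the grip force at its end, in the units of the state.
- env.get_state(): the state, without advancing time (a new reading comes with each control period).
- env.read_camera(name): name is "scene" or "side" or "wrist"; returns a dict with "image" (480x640x3 uint8, red, green, blue), "z_map" (480x640 float32, m along the optical axis (not along the pixel's ray), 0 where there is no reading), "fovy" (degrees; the focal length in pixels is half the picture's height over the tangent of half this angle, whatever the lens; pixels are square), "cx", "cy" (the principal point, pixels), "distortion" ([k1, k2, p1, p2, k3] as OpenCV has them; the pictures are not rectified), "cam_to_world" (4x4, takes a point from camera to world coordinates). Camera axes: x right, y up, looking along -z (the intrinsics and any distortion apply to the point x, -y, -z); pixel columns grow to the right and rows downward; lengths in m; the calibration is good to about 2 mm. A picture is of the moment at which its call begins.
- env.hand_in(): hands the job in; it is judged then, once.
The state is a dict: "clock": time; "joint_pos": joint angles; "qvel": joint speeds; "tau": joint torques, N m; "tcp_pos": TCP position; "orientation": TCP orientation; "wrist_force": force on the tool from outside, world axes, zero at the start; "ft_torque": the same for the moment, N m; "finger_gap": finger opening in m; "grip_force": force on a finger pad.
Only numpy, scipy, OpenCV 4.12 (cv2) and the standard library are available. Lean on these libraries where they do the work, as an engineer would, in place of code of your own. Each camera call takes 0.05 s, during which the arm holds its last target. There are 200 camera calls.

## Working session

There is one attempt and no reset: what is moved stays moved. The work goes in short steps, Python scripts to look and compute and a tool call to move; the robot and the scene stay as the last step left them, time stands still between calls to the robot, and variables do not carry over. Pictures are saved under pics/ and viewed, at most 10 in all, crops included, and the job is handed in when it is done.

Besides the shell and the picture viewer there is one more tool, called after "Call:" by a JSON object that holds its "api" and its "payload". jog_arm: Moves the arm, as the interface text tells. Its arguments: {"type":"object","properties":{"gripper":{"type":"array"},"offset":{"type":"array"},"twist":{"type":"array"},"squeeze":{"type":"number"}},"required":["gripper","offset","twist"]}

```bash
mkdir -p pics; cat > h.py <<'E'
import numpy as np, cv2
from workcell import env
def cam(n):
    c=env.read_camera(n); c['f']=240/np.tan(np.radians(c['fovy'])/2); 
    c['K']=np.array([[c['f'],0,c['cx']],[0,c['f'],c['cy']],[0,0,1]]); return c
def cloud(c):
    v,u=np.mgrid[0:480,0:640]
    p=cv2.undistortPoints(np.stack([u,v],-1).reshape(-1,1,2).astype(np.float64),c['K'],np.array(c['distortion'],float)).reshape(480,640,2)
    z=c['z_map']; P=np.stack([p[...,0]*z,-p[...,1]*z,-z],-1)
    T=np.array(c['cam_to_world']); return P@T[:3,:3].T+T[:3,3]
def save(c,n): cv2.imwrite('pics/'+n+'.png',cv2.cvtColor(c['image'],cv2.COLOR_RGB2BGR))
E
python3 - <<'E'
from h import *
for n in ['scene','side']:
    c=cam(n); save(c,n+'0'); np.save(n+'0.npy',cloud(c)); print(n,np.round(c['cam_to_world'],2).tolist(),c['fovy'])
s=env.get_state(); print(s)
E
```

```text
scene [[-0.3, -0.62, 0.72, 1.22], [0.95, -0.2, 0.22, 0.13], [0.01, 0.75, 0.66, 0.67], [0.0, 0.0, 0.0, 1.0]] 54.29862680374566
side [[-0.75, 0.48, -0.46, 0.03], [-0.66, -0.54, 0.52, 0.57], [0.0, 0.7, 0.72, 0.95], [0.0, 0.0, 0.0, 1.0]] 48.835385251698305
{'clock': 0.1, 'joint_pos': array([-1.32757632e+00,  3.13953107e-01,  4.50948313e-02,  1.30360978e+00,
       -3.55365644e-05,  1.43119126e+00]), 'qvel': array([ 3.47951446e-05, -2.82246416e-03,  1.57157490e-03, -8.36996573e-04,
       -3.05765458e-04, -7.78016879e-04]), 'tau': array([ 1.66109425e-03, -4.81724060e+01,  2.99245030e+01,  1.26807674e-02,
       -2.25051508e-04,  2.07112897e-06]), 'tcp_pos': array([ 0.21465352, -0.53293559,  0.23048315]), 'orientation': array([-8.33822286e-04,  9.81736139e-01,  1.90245774e-01, -6.10290611e-05]), 'wrist_force': array([-0.24158335, -0.08602101, -0.81932641]), 'ft_torque': array([ 0.02167713, -0.03055726, -0.00131176]), 'grip_force': 0.0, 'finger_gap': 0.08577140413581626}
```

View pics/scene0.png

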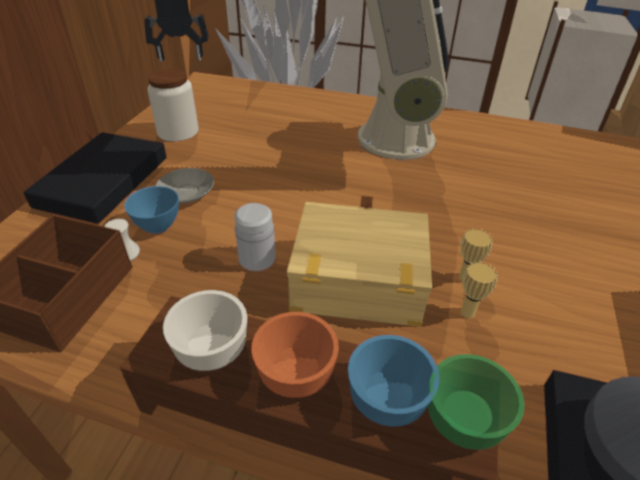

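View pics/side0.png

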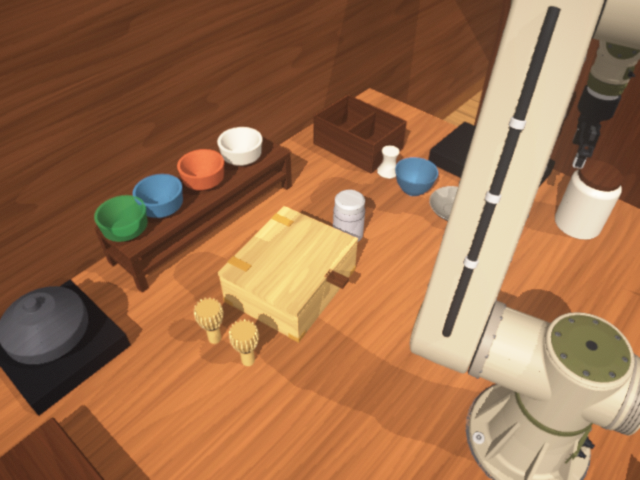

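The scene view shows the closed chest, with lid corners near (305,207), (430,215), (430,290) and (292,270), and the dark tab at (367,201). In the side view the tab is at (340,280). Next I'll fit the lid plane and rectangle.

```bash
python3 - <<'E'
from h import *
from scipy.spatial.transform import Rotation as R
for n in ['scene','side']:
    P=np.load(n+'0.npy'); im=cv2.cvtColor(cv2.imread(f'pics/{n}0.png'),cv2.COLOR_BGR2HSV)
    r=(slice(180,330),slice(270,440)) if n=='scene' else (slice(200,345),slice(215,365))
    Q=P[r].reshape(-1,3); H=im[r].reshape(-1,3).astype(int); B=cv2.imread(f'pics/{n}0.png')[r].reshape(-1,3).astype(int)
    m=(Q[:,2]>.093)&(Q[:,2]<.112)&(H[:,2]>140)
    # largest cluster
    mask=m.reshape(P[r].shape[:2]).astype(np.uint8); mask=cv2.morphologyEx(mask,cv2.MORPH_OPEN,np.ones((3,3)))
    k,l,s,_=cv2.connectedComponentsWithStats(mask); i=1+np.argmax(s[1:,4]); q=Q[l.reshape(-1)==i]
    rc=cv2.minAreaRect((q[:,:2]*1000).astype(np.float32)); print(n,len(q),np.median(q[:,2]),rc,cv2.boxPoints(rc).round(1).tolist())
    t=(Q[:,2]>.08)&(Q[:,2]<.115)&(H[:,2]<120)
    mask=t.reshape(mask.shape).astype(np.uint8);k,l,s,_=cv2.connectedComponentsWithStats(mask)
    for i in range(1,k):
        if s[i,4]>15: g=Q[l.reshape(-1)==i]; print(' dark',s[i],g.mean(0).round(4),np.ptp(g,axis=0).round(4))
    for h in (.0,.03,.09,.1): pass
s=env.get_state();q=s['orientation'];print(R.from_quat([q[1],q[2],q[3],q[0]]).as_matrix().round(3))
E
```

```text
scene 9763 0.10413804089648471 ((577.9900512695312, 24.401535034179688), (207.17898559570312, 243.41700744628906), 8.968816757202148) [[456.70001220703125, 128.5], [494.6000061035156, -112.0], [699.2999877929688, -79.69999694824219], [661.2999877929688, 160.8000030517578]]
 dark [ 91  16  11  12 119] [0.4624 0.0057 0.1043] [0.0395 0.0256 0.0059]
 dark [ 32 101  18   3  28] [ 0.6919 -0.0397  0.0851] [0.0101 0.0286 0.0096]
 dark [ 92 102  43   6 115] [0.6721 0.0751 0.0959] [0.0128 0.0693 0.012 ]
side 8091 0.10141940080845846 ((580.5451049804688, 26.90026092529297), (204.03054809570312, 250.45347595214844), 9.041953086853027) [[460.1000061035156, 134.5], [499.5, -112.80000305175781], [701.0, -80.69999694824219], [661.5999755859375, 166.60000610351562]]
 dark [ 0  0  9  6 31] [0.8198 0.0205 0.1071] [0.0068 0.0237 0.0141]
 dark [113  72  21  15 107] [0.4601 0.0126 0.1   ] [0.0405 0.0316 0.0126]
[[ 0.928  0.374 -0.   ]
 [ 0.374 -0.928  0.002]
 [ 0.    -0.002 -1.   ]]
```

Call:
{"api": "jog_arm", "payload": {"gripper": [0.7,0.7,0.7,0.7,0.7,0.7,0.7,0.7], "offset": [[2.4,5.4,0],[4.8,10.8,0],[7.2,16.2,0],[9.6,21.6,0],[12,27,0],[14.4,32.4,0],[16.8,37.8,0],[19.2,43.2,0]], "twist": [-2,-4,-6,-8,-10,-12,-13,-13], "squeeze": 25}}

```text
clock: 1.1
tcp_pos: [0.4071, -0.0996, 0.2312]
orientation: [0.0, 0.997, 0.078, 0.0]
wrist_force: [1.3, -0.0, -0.2]
finger_gap: 0.0599
grip_force: 0.0
```

Call:
{"api": "jog_arm", "payload": {"gripper": [0.7,0.7,0.7,0.7,0.7,0.7,0.7,0.7], "offset": [[2.4,5.3,0],[4.8,10.7,0],[4.8,10.7,-3],[4.8,10.7,-6],[4.8,10.7,-6],[4.8,10.7,-6],[4.8,10.7,-6],[4.8,10.7,-6]], "twist": [0,0,0,0,0,0,0,0]}}

```text
clock: 2.1
tcp_pos: [0.4554, 0.0052, 0.1723]
orientation: [0.0, 0.997, 0.078, 0.001]
wrist_force: [0.2, 0.1, 0.3]
finger_gap: 0.0597
grip_force: 0.0
```

```bash
python3 - <<'E'
from h import *
c=cam('wrist'); save(c,'w1'); P=cloud(c); np.save('w1.npy',P); s=env.get_state(); print(s['tcp_pos'],s['wrist_force'])
hsv=cv2.cvtColor(c['image'],cv2.COLOR_RGB2HSV)
m=(P[...,2]>.09)&(P[...,2]<.112)&(np.hypot(P[...,0]-.455,P[...,1]-.007)<.04)&(hsv[...,2]<120)
k,l,st,_=cv2.connectedComponentsWithStats(m.astype(np.uint8))
for i in range(1,k):
    if st[i,4]>100: g=P[l==i]; print(st[i],g.mean(0),cv2.minAreaRect((g[:,:2]*1000).astype(np.float32)))
E
```

```text
[0.45527339 0.00527373 0.17211972] [-0.1763615   0.50769816  0.01568022]
[ 302  203   40   67 2407] [0.46465102 0.00651323 0.10205002] ((465.46881103515625, 6.549567222595215), (43.7105827331543, 24.011516571044922), 9.119854927062988)
```

View pics/w1.png

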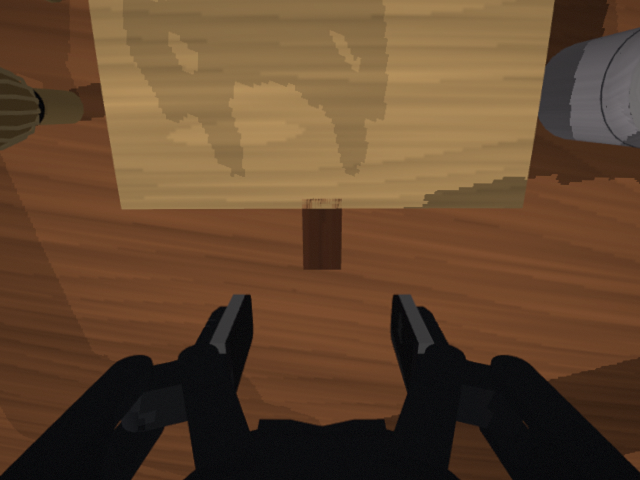

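The wrist view puts the tab at about (322,240), centred on the tool and square to the fingers. Descending to grip it.

Call:
{"api": "jog_arm", "payload": {"gripper": [0.7,0.7,0.7,0.7,0.2,0.1,0.1,0.1], "offset": [[0.3,0,-4],[0.3,0,-8],[0.3,0,-9.6],[0.3,0,-9.6],[0.3,0,-9.6],[0.3,0,-9.6],[0.3,0,-9.6],[0.3,0,-9.6]], "twist": [0,0,0,0,0,0,0,0], "squeeze": 25}}

```text
clock: 3.15
tcp_pos: [0.4588, 0.0055, 0.0765]
orientation: [0.0, 0.997, 0.078, 0.001]
wrist_force: [-1.6, 0.4, 6.9]
finger_gap: 0.0232
grip_force: 29.1
```

```bash
cat > arc.py <<'E'
import numpy as np
def p(t,r=218,h=7): return np.array([-r*np.cos(t)+h*np.sin(t), r*np.sin(t)+h*np.cos(t)])
def tab(a,b,n=8,r=218,o=0):
    for t in np.linspace(a,b,n+1)[1:]:
        d=(p(t,r)-p(a,r))/10; print(round(t,2),[round(d[0]*.988,1),round(d[0]*.156,1),round(d[1],1)])
E
python3 -c "
from arc import *
tab(0,.56);tab(.56,1.12);tab(1.12,1.68)"
```

```text
0.07 [np.float64(0.1), np.float64(0.0), np.float64(1.5)]
0.14 [np.float64(0.3), np.float64(0.0), np.float64(3.0)]
0.21 [np.float64(0.6), np.float64(0.1), np.float64(4.5)]
0.28 [np.float64(1.0), np.float64(0.2), np.float64(6.0)]
0.35 [np.float64(1.5), np.float64(0.2), np.float64(7.4)]
0.42 [np.float64(2.2), np.float64(0.3), np.float64(8.8)]
0.49 [np.float64(2.9), np.float64(0.5), np.float64(10.2)]
0.56 [np.float64(3.7), np.float64(0.6), np.float64(11.5)]
0.63 [np.float64(0.9), np.float64(0.1), np.float64(1.2)]
0.7 [np.float64(1.9), np.float64(0.3), np.float64(2.4)]
0.77 [np.float64(2.9), np.float64(0.5), np.float64(3.5)]
0.84 [np.float64(4.0), np.float64(0.6), np.float64(4.5)]
0.91 [np.float64(5.2), np.float64(0.8), np.float64(5.5)]
0.98 [np.float64(6.5), np.float64(1.0), np.float64(6.3)]
1.05 [np.float64(7.8), np.float64(1.2), np.float64(7.1)]
1.12 [np.float64(9.1), np.float64(1.4), np.float64(7.8)]
1.19 [np.float64(1.4), np.float64(0.2), np.float64(0.6)]
1.26 [np.float64(2.8), np.float64(0.4), np.float64(1.0)]
1.33 [np.float64(4.3), np.float64(0.7), np.float64(1.4)]
1.4 [np.float64(5.8), np.float64(0.9), np.float64(1.7)]
1.47 [np.float64(7.3), np.float64(1.1), np.float64(1.8)]
1.54 [np.float64(8.8), np.float64(1.4), np.float64(1.9)]
1.61 [np.float64(10.3), np.float64(1.6), np.float64(1.8)]
1.68 [np.float64(11.8), np.float64(1.9), np.float64(1.7)]
```

Call:
{"api": "jog_arm", "payload": {"gripper": [0.1,0.1,0.1,0.1,0.1,0.1,0.1,0.1], "offset": [[0.1,0,1.5],[0.3,0,3],[0.6,0.1,4.5],[1,0.2,6],[1.5,0.2,7.4],[2.2,0.3,8.8],[2.9,0.5,10.2],[3.7,0.6,11.5]], "twist": [0,0,0,0,0,0,0,0]}}

```text
clock: 4.15
tcp_pos: [0.4941, 0.0111, 0.1906]
orientation: [0.001, 0.997, 0.078, -0.001]
wrist_force: [0.4, -2.1, -2.5]
finger_gap: 0.0235
grip_force: 28.7
```

Call:
{"api": "jog_arm", "payload": {"gripper": [0.1,0.1,0.1,0.1,0.1,0.1,0.1,0.1], "offset": [[0.9,0.1,1.2],[1.9,0.3,2.4],[2.9,0.5,3.5],[4,0.6,4.5],[5.2,0.8,5.5],[6.5,1,6.3],[7.8,1.2,7.1],[9.1,1.4,7.8]], "twist": [0,0,0,0,0,0,0,0]}}

```text
clock: 5.15
tcp_pos: [0.585, 0.0256, 0.2683]
orientation: [-0.0, 0.997, 0.078, -0.001]
wrist_force: [-0.7, -0.7, -3.4]
finger_gap: 0.0236
grip_force: 31.1
```

```bash
python3 - <<'E'
from h import *
s=env.get_state(); print(s['tcp_pos'],s['wrist_force'],s['joint_pos'],s['finger_gap'])
c=cam('side'); save(c,'s1'); np.save('s1.npy',cloud(c))
E
```

```text
[0.58503842 0.02560479 0.268274  ] [-0.69788673 -0.70860069 -3.38067543] [-9.30881649e-02  3.30605038e-01  1.60200259e-01  1.40308169e+00
 -4.14844022e-04  2.89265266e+00] 0.023648138287070266
```

View pics/s1.png

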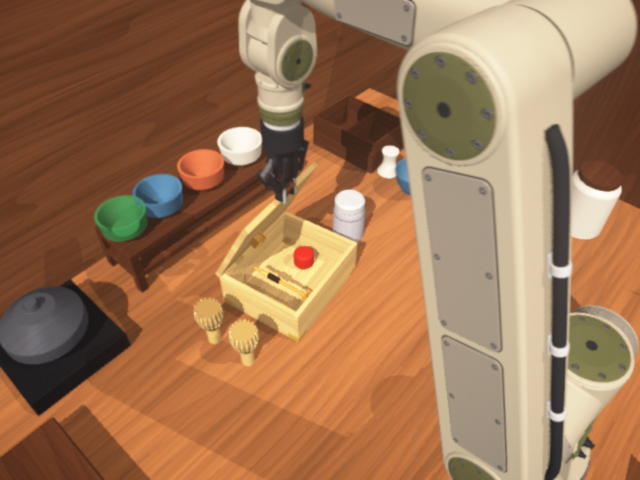

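The lid is following the arm and is about 1.1 rad open. The rod, with its black sleeve, is visible at (275,278) and the caddy at (304,257). Continuing past upright.

Call:
{"api": "jog_arm", "payload": {"gripper": [0.1,0.1,0.1,0.1,0.1,0.1,0.1,0.1], "offset": [[1.4,0.2,0.6],[2.8,0.4,1],[4.3,0.7,1.4],[5.8,0.9,1.7],[7.3,1.1,1.8],[8.8,1.4,1.9],[10.3,1.6,1.8],[11.8,1.9,1.7]], "twist": [0,0,0,0,0,0,0,0]}}

```text
clock: 6.2
tcp_pos: [0.7035, 0.0445, 0.2858]
orientation: [0.0, 0.997, 0.078, -0.0]
wrist_force: [-1.3, -2.0, -0.4]
finger_gap: 0.0235
grip_force: 35.7
```

Call:
{"api": "jog_arm", "payload": {"gripper": [0.5,0.6,0.6,0.6,0.6,0.6,0.6,0.6], "offset": [[0,0,0],[0,0,0],[0,0,0],[-3,-0.5,0],[-7,-1.1,0],[-11,-1.7,0],[-14,-2.2,0],[-14,-2.2,0]], "twist": [0,0,0,0,0,0,0,0]}}

```text
clock: 7.2
tcp_pos: [0.5615, 0.0225, 0.2867]
orientation: [0.0, 0.997, 0.078, 0.0]
wrist_force: [-0.1, -0.3, 0.3]
finger_gap: 0.051
grip_force: 0.0
```

```bash
python3 - <<'E'
from h import *
s=env.get_state(); print(s['tcp_pos'],s['wrist_force'],s['finger_gap'])
c=cam('side'); save(c,'s2'); P=cloud(c); np.save('s2.npy',P)
c=cam('wrist'); save(c,'w2'); P2=cloud(c); np.save('w2.npy',P2)
a=cv2.imread('pics/s2.png')[120:360,180:400]; a=cv2.resize(a,(440,480)); b=cv2.resize(cv2.imread('pics/w2.png'),(360,270))
b=cv2.copyMakeBorder(b,0,210,0,0,cv2.BORDER_CONSTANT); cv2.imwrite('pics/c2.png',np.hstack([a,b]))
E
```

```text
[0.56154605 0.02249163 0.28666971] [-0.05910857 -0.26800674  0.3401506 ] 0.051028256076964255
```

View pics/c2.png

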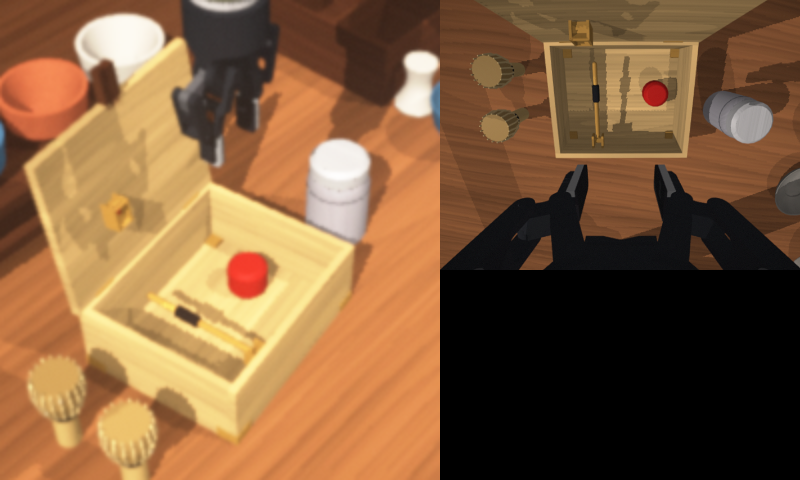

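The lid stands open at its stop. In the full-size wrist picture the sleeve is at about (277,165), the free end near (277,112) and the pivot near (282,248). Now measuring the rod.

```bash
python3 - <<'E'
from h import *
ex=np.array([.988,.156]); ey=np.array([-.156,.988]); H=np.array([.675,.0404])
for n,r in (('w2',(slice(95,262),slice(240,310))),('s2',(slice(245,310),slice(245,325)))):
    P=np.load(n+'.npy'); im=cv2.imread(f'pics/{n}.png'); hsv=cv2.cvtColor(im,cv2.COLOR_BGR2HSV)
    Q=P[r].reshape(-1,3); V=hsv[r].reshape(-1,3)
    m=(V[:,2]<60)&(Q[:,2]>.03)&(Q[:,2]<.12)
    g=Q[m]; g=g[np.linalg.norm(g-np.median(g,0),axis=1)<.03]; d=g[:,:2]-H
    print(n,len(g),np.median(g,0).round(4),'chest u,v',np.median(d@ex).round(4),np.median(d@ey).round(4),np.ptp(d@ex).round(3),np.ptp(d@ey).round(3),'zmax',np.percentile(g[:,2],[5,50,95]).round(4))
    # rod profile: points 25..75 mm to +y, z above floor
    d=Q[:,:2]-H; u=d@ex; v=d@ey
    for a in np.arange(-.19,.0,.01):
        k=(u>a)&(u<a+.01)&(abs(v-.045)<.012)&(Q[:,2]>.03)&(Q[:,2]<.13)
        if k.sum()>3: print(round(a+.005,3),k.sum(),np.percentile(Q[k,2],[50,95]).round(4),np.median(v[k]).round(4))
# chest rim in wrist view
P=np.load('w2.npy'); m=(P[...,2]>.084)&(P[...,2]<.096)&(P[...,0]>.45)&(P[...,0]<.71)&(abs(P[...,1]-.03)<.16)
k,l,s,_=cv2.connectedComponentsWithStats(m.astype(np.uint8)); i=1+np.argmax(s[1:,4]); q=P[l==i]
rc=cv2.minAreaRect((q[:,:2]*1000).astype(np.float32)); print(rc,np.median(q[:,2]))
E
```

```text
w2 364 [0.5891 0.0712 0.066 ] chest u,v -0.0799 0.0438 0.03 0.012 zmax [0.0633 0.066  0.0676]
-0.185 123 [0.051  0.0651] 0.0453
-0.175 139 [0.0636 0.0657] 0.0443
-0.165 238 [0.0597 0.0656] 0.0442
-0.155 61 [0.0592 0.061 ] 0.0439
-0.145 68 [0.0598 0.0617] 0.0436
-0.135 70 [0.0605 0.062 ] 0.0439
-0.125 68 [0.0612 0.0626] 0.0438
-0.115 75 [0.0616 0.0632] 0.044
-0.105 72 [0.0621 0.0635] 0.0439
-0.095 94 [0.0646 0.0663] 0.0439
-0.085 127 [0.0657 0.0675] 0.0437
-0.075 129 [0.0662 0.0677] 0.0436
-0.065 109 [0.0655 0.0676] 0.044
-0.055 88 [0.0651 0.0667] 0.0441
-0.045 87 [0.0656 0.0673] 0.0441
-0.035 87 [0.0662 0.0681] 0.0441
-0.025 21 [0.066  0.0674] 0.0444
  return _methods._mean(a, axis=axis, dtype=dtype,
  ret = um.true_divide(
  ret = ret.dtype.type(ret / rcount)
Traceback (most recent call last):
ValueError: zero-size array to reduction operation maximum which has no identity
```

Call:
{"api": "jog_arm", "payload": {"gripper": [0.5,0.5,0.5,0.5,0.5,0.5,0.5,0.5], "offset": [[1.4,2.4,-2],[2.7,4.8,-6],[2.7,4.8,-11],[2.7,4.8,-16],[2.7,4.8,-20],[2.7,4.8,-23],[2.7,4.8,-24.4],[2.7,4.8,-24.4]], "twist": [0,0,0,0,0,0,0,0], "squeeze": 20}}

```text
clock: 8.3
tcp_pos: [0.5907, 0.0707, 0.0404]
orientation: [-0.0, 0.997, 0.078, -0.001]
wrist_force: [0.5, -0.4, -1.1]
finger_gap: 0.0428
grip_force: 0.0
```

Call:
{"api": "jog_arm", "payload": {"gripper": [0.3,0.1,0,0,0,0,0,0], "offset": [[0,0,0],[0,0,0],[0,0,0],[0,0,0],[0,0,0],[0,0,0],[0,0,0],[0,0,0]], "twist": [0,0,0,0,0,0,0,0]}}

```text
clock: 9.3
tcp_pos: [0.5919, 0.0721, 0.0429]
orientation: [-0.001, 0.997, 0.078, 0.002]
wrist_force: [0.2, 5.5, -0.4]
finger_gap: 0.0118
grip_force: 25.2
```

Call:
{"api": "jog_arm", "payload": {"gripper": [0,0,0,0,0,0,0,0], "offset": [[-0.1,0,0.7],[-0.2,0,1.5],[-0.4,-0.1,2.2],[-0.6,-0.1,2.9],[-0.9,-0.1,3.6],[-1.3,-0.2,4.2],[-1.7,-0.3,4.9],[-2.1,-0.3,5.4]], "twist": [0,0,0,0,0,0,0,0]}}

```text
clock: 10.3
tcp_pos: [0.5699, 0.0687, 0.0961]
orientation: [-0.001, 0.997, 0.078, 0.001]
wrist_force: [2.1, 5.8, -4.8]
finger_gap: 0.0114
grip_force: 23.1
```

```bash
cat > rod.py <<'E'
from h import *
import sys
ex=np.array([.988,.156]); ey=np.array([-.156,.988]); H=np.array([.677,.0405])
n=sys.argv[1]; s=env.get_state(); print(s['tcp_pos'],s['wrist_force'],s['finger_gap'])
c=cam('side'); save(c,n); P=cloud(c); np.save(n+'.npy',P)
c2=cam('scene'); save(c2,n+'b'); P2=cloud(c2); np.save(n+'b.npy',P2)
for Q in (P.reshape(-1,3),P2.reshape(-1,3)):
    d=Q[:,:2]-H; u=d@ex; v=d@ey; z=Q[:,2]-.09
    k=(abs(v-.045)<.009)&(u<-.03)&(u>-.155)&(z>-.04)&(z<.1)
    a=np.arctan2(z+.034,u+.172); r=np.hypot(z+.034,u+.172); k&=(r>.03)&(r<.175)
    for lo in np.arange(.03,.175,.012):
        m=k&(r>lo)&(r<lo+.012)
        if m.sum(): print(round(lo,3),m.sum(),np.percentile(a[m],[10,50,90]).round(3),np.median(v[m]).round(3))
    print('rmax',r[k].max() if k.any() else 0)
E
python3 rod.py r1
```

```text
[0.5699411  0.06865619 0.09613257] [ 2.06210667  5.75860496 -4.79844997] 0.011384570199489996
0.03 20 [0.658 0.727 0.834] 0.048
0.042 20 [0.639 0.692 0.746] 0.048
0.054 22 [0.659 0.682 0.736] 0.048
0.066 29 [0.644 0.702 0.736] 0.048
0.078 34 [0.707 0.734 0.815] 0.041
0.09 29 [0.759 0.858 0.905] 0.04
0.102 16 [0.902 0.959 1.023] 0.038
0.114 21 [1.026 1.071 1.12 ] 0.038
0.126 23 [1.106 1.131 1.166] 0.038
0.138 14 [0.804 1.147 1.182] 0.04
rmax 0.14631512074942057
rmax 0
```

Call:
{"api": "jog_arm", "payload": {"gripper": [0.2,0.4,0.5,0.5,0.5,0.5,0.5,0.5], "offset": [[0,0,0],[0,0,0],[0,0,0],[0,0,2],[-1,0,6],[-3,0,11],[-5,-1,16],[-7,-2,19]], "twist": [0,0,0,0,0,0,0,0]}}

```text
clock: 11.4
tcp_pos: [0.4999, 0.0471, 0.2882]
orientation: [0.001, 0.997, 0.078, 0.002]
wrist_force: [0.5, -0.3, -0.9]
finger_gap: 0.0427
grip_force: 0.0
```

```bash
python3 rod.py r2; python3 -c "
import cv2,numpy as np
a=cv2.resize(cv2.imread('pics/r2.png')[120:360,180:400],(440,480));b=cv2.resize(cv2.imread('pics/r2b.png')[120:340,270:440],(360,466));b=cv2.copyMakeBorder(b,0,14,0,0,cv2.BORDER_CONSTANT);cv2.imwrite('pics/c3.png',np.hstack([a,b]))"
```

```text
[0.49990513 0.04713833 0.2881861 ] [ 0.51706486 -0.29280239 -0.85957453] 0.04269688381887338
0.03 20 [0.639 0.709 0.812] 0.048
0.042 20 [0.672 0.731 0.77 ] 0.049
0.054 23 [0.64  0.703 0.742] 0.049
0.066 30 [0.63  0.711 0.751] 0.049
0.078 35 [0.658 0.714 0.742] 0.05
0.09 36 [0.645 0.698 0.728] 0.05
0.102 26 [0.653 0.675 0.713] 0.048
0.114 24 [0.639 0.673 0.696] 0.048
0.126 21 [0.656 0.674 0.689] 0.048
0.138 4 [0.654 0.669 0.68 ] 0.049
rmax 0.1403095480309689
rmax 0
```

View pics/c3.png

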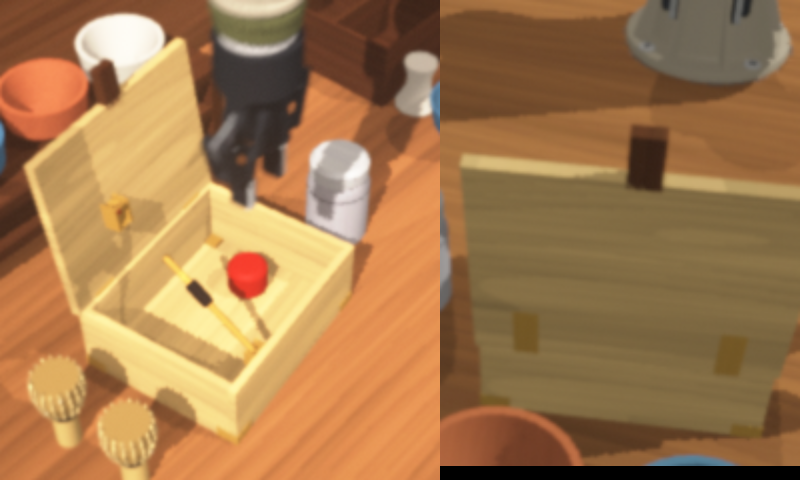

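The rod stands at about 0.68 rad and is well inside the funnel's range. Nothing else has moved. I'll go back to the tab along the path I backed out on.

Call:
{"api": "jog_arm", "payload": {"gripper": [0.6,0.6,0.6,0.6,0.6,0.6,0.6,0.6], "offset": [[3,-1.2,0],[6.2,-2.4,0],[8,-2.2,0],[11,-1.7,0],[14,-1.2,0],[17,-0.8,0],[20.2,-0.3,0],[20.2,-0.3,0]], "twist": [0,0,0,0,0,0,0,0]}}

```text
clock: 12.5
tcp_pos: [0.7034, 0.0447, 0.2812]
orientation: [-0.0, 0.997, 0.078, -0.002]
wrist_force: [0.7, 0.3, 0.7]
finger_gap: 0.0512
grip_force: 0.0
```

Call:
{"api": "jog_arm", "payload": {"gripper": [0.3,0.1,0.1,0.1,0.1,0.1,0.1,0.1], "offset": [[0,0,0],[0,0,0],[0,0,0],[0,0,0],[0,0,0],[0,0,0],[0,0,0],[0,0,0]], "twist": [0,0,0,0,0,0,0,0], "squeeze": 25}}

```text
clock: 13.5
tcp_pos: [0.7012, 0.0442, 0.285]
orientation: [0.0, 0.997, 0.078, -0.001]
wrist_force: [-3.2, -4.7, -6.1]
finger_gap: 0.0237
grip_force: 28.3
```

```bash
python3 -c "
from h import *
s=env.get_state();print(s['tcp_pos'],s['wrist_force'],s['ft_torque'])
from arc import *
tab(1.68,1.12,8,216);tab(1.12,.95,8,216)"
```

```text
[0.70122812 0.04417487 0.28504986] [-3.21092207 -4.67337164 -6.14252245] [-0.70433714  0.55375749  0.00910601]
1.61 [np.float64(-1.5), np.float64(-0.2), np.float64(0.2)]
1.54 [np.float64(-3.0), np.float64(-0.5), np.float64(0.2)]
1.47 [np.float64(-4.5), np.float64(-0.7), np.float64(0.2)]
1.4 [np.float64(-6.0), np.float64(-0.9), np.float64(0.0)]
1.33 [np.float64(-7.4), np.float64(-1.2), np.float64(-0.3)]
1.26 [np.float64(-8.9), np.float64(-1.4), np.float64(-0.6)]
1.19 [np.float64(-10.3), np.float64(-1.6), np.float64(-1.1)]
1.12 [np.float64(-11.7), np.float64(-1.8), np.float64(-1.6)]
1.1 [np.float64(-0.4), np.float64(-0.1), np.float64(-0.2)]
1.08 [np.float64(-0.8), np.float64(-0.1), np.float64(-0.4)]
1.06 [np.float64(-1.2), np.float64(-0.2), np.float64(-0.6)]
1.04 [np.float64(-1.6), np.float64(-0.3), np.float64(-0.8)]
1.01 [np.float64(-2.0), np.float64(-0.3), np.float64(-1.0)]
0.99 [np.float64(-2.4), np.float64(-0.4), np.float64(-1.3)]
0.97 [np.float64(-2.8), np.float64(-0.4), np.float64(-1.5)]
0.95 [np.float64(-3.2), np.float64(-0.5), np.float64(-1.8)]
```

Call:
{"api": "jog_arm", "payload": {"gripper": [0.1,0.1,0.1,0.1,0.1,0.1,0.1,0.1], "offset": [[-1.5,-0.2,0.2],[-3,-0.5,0.3],[-4.5,-0.7,0.3],[-6,-0.9,0.1],[-7.4,-1.2,-0.2],[-8.9,-1.4,-0.5],[-10.3,-1.6,-1],[-11.7,-1.8,-1.5]], "twist": [0,0,0,0,0,0,0,0]}}

```text
clock: 14.5
tcp_pos: [0.5866, 0.0259, 0.2717]
orientation: [0.001, 0.997, 0.078, 0.003]
wrist_force: [3.4, -6.2, -5.9]
finger_gap: 0.0237
grip_force: 29.5
```

```bash
cat > st.py <<'E'
from h import *
H=np.array([.677,.0405,.09]); ex=np.array([.988,.156,0])
s=env.get_state(); d=s['tcp_pos']+[0,0,.019]-H; u=d@ex; w=d[2]; r=np.hypot(u,w)
th=np.arctan2(w,-u)-np.arctan2(7,218); t=np.array([-w,0,u])/r  # (u,z): opening tangent = (w,-u)/r ; closing = (-w,u)/r
F=s['wrist_force']; Fu=F@ex
print('tcp',s['tcp_pos'].round(4),'r',r.round(4),'th',th.round(3),'F',F.round(2),'F opening-dir',((Fu*w-F[2]*u)/r).round(2),'F radial',((Fu*u+F[2]*w)/r).round(2),'gap',s['finger_gap'].round(4),'T',s['ft_torque'].round(2))
E
python3 st.py
```

```text
Traceback (most recent call last):
  File "st.py", line 6, in <module>
    print('tcp',s['tcp_pos'].round(4),'r',r.round(4),'th',th.round(3),'F',F.round(2),'F opening-dir',((Fu*w-F[2]*u)/r).round(2),'F radial',((Fu*u+F[2]*w)/r).round(2),'gap',s['finger_gap'].round(4),'T',s['ft_torque'].round(2))
                                                                                                                                                                            ^^^^^^^^^^^^^^^^^^^^^
AttributeError: 'float' object has no attribute 'round'
```

Call:
{"api": "jog_arm", "payload": {"gripper": [0.1,0.1,0.1,0.1,0.1,0.1,0.1,0.1], "offset": [[-0.3,-0.2,-0.4],[-0.7,-0.3,-0.6],[-1.1,-0.4,-0.8],[-1.5,-0.5,-1.0],[-1.9,-0.5,-1.2],[-2.3,-0.6,-1.5],[-2.5,-0.6,-1.6],[-2.5,-0.6,-1.6]], "twist": [0,0,0,0,0,0,0,0]}}

```text
clock: 15.5
tcp_pos: [0.5606, 0.0217, 0.2575]
orientation: [-0.0, 0.997, 0.078, 0.003]
wrist_force: [-4.4, 1.0, 8.3]
finger_gap: 0.0232
grip_force: 31.4
```

```bash
sed -i "s/'gap'.*$/'T',s['ft_torque'].round(2))/" st.py; python3 st.py; python3 rod.py r3; python3 -c "
import cv2,numpy as np
a=cv2.resize(cv2.imread('pics/r3.png')[150:350,200:380],(540,600),interpolation=cv2.INTER_CUBIC);cv2.imwrite('pics/c4.png',a)"
```

```text
tcp [0.5606 0.0217 0.2575] r 0.2207 th 0.975 F [-4.36  1.01  8.32] F opening-dir 0.94 F radial 9.25 T [ 0.14  0.48 -0.06]
[0.56060143 0.0217139  0.25751876] [-4.36150362  1.01122886  8.32126999] 0.023171482979275165
0.03 21 [0.681 0.74  0.816] 0.048
0.042 19 [0.663 0.698 0.748] 0.048
0.054 22 [0.652 0.699 0.752] 0.049
0.066 31 [0.654 0.711 0.755] 0.049
0.078 33 [0.667 0.713 0.745] 0.049
0.09 37 [0.65  0.706 0.736] 0.051
0.102 25 [0.645 0.674 0.707] 0.048
0.114 24 [0.631 0.675 0.695] 0.048
0.126 21 [0.648 0.667 0.689] 0.048
0.138 19 [0.63  0.792 0.815] 0.047
0.15 48 [0.767 0.782 0.813] 0.042
0.162 25 [0.617 0.752 0.788] 0.043
rmax 0.1669174450399175
0.162 6 [0.618 0.628 0.649] 0.044
0.174 19 [0.635 0.66  0.695] 0.045
rmax 0.17498153902005412
```

View pics/c4.png

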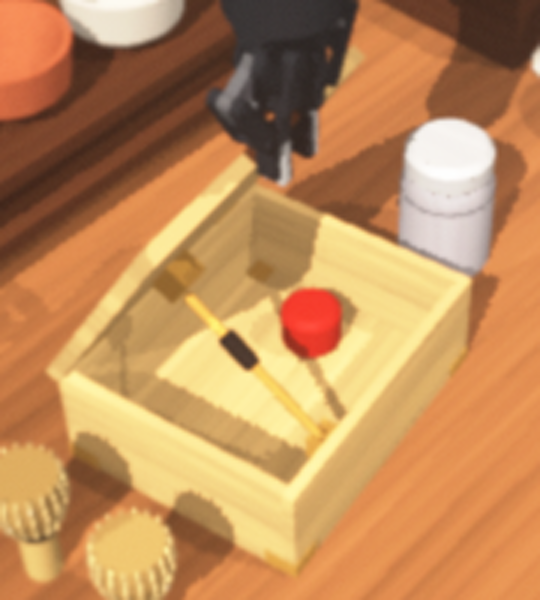

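The rod end is lined up with the fitting's mouth, at about (188,297) in the crop, and hasn't touched it yet. I'll close in small steps.

Call:
{"api": "jog_arm", "payload": {"gripper": [0.1,0.1,0.1,0.1,0.1,0.1,0.1,0.1], "offset": [[-0.2,0,0],[-0.3,-0.1,-0.1],[-0.5,-0.1,-0.2],[-0.6,-0.1,-0.3],[-0.8,-0.1,-0.4],[-0.9,-0.1,-0.5],[-0.9,-0.1,-0.5],[-0.9,-0.1,-0.5]], "twist": [0,0,0,0,0,0,0,0]}}

```text
clock: 16.6
tcp_pos: [0.5507, 0.0201, 0.251]
orientation: [-0.0, 0.997, 0.078, 0.001]
wrist_force: [-4.5, 0.9, 7.1]
finger_gap: 0.0238
grip_force: 31.6
```

```bash
python3 st.py
```

```text
tcp [0.5507 0.0201 0.251 ] r 0.2208 th 0.921 F [-4.45  0.87  7.05] F opening-dir 0.61 F radial 8.22 T [0.17 0.59 0.09]
```

Call:
{"api": "jog_arm", "payload": {"gripper": [0.1,0.1,0.1,0.1,0.1,0.1,0.1,0.1], "offset": [[-0.1,0,0],[-0.2,0,-0.1],[-0.3,0,-0.2],[-0.5,-0.1,-0.3],[-0.6,-0.1,-0.4],[-0.7,-0.1,-0.5],[-0.7,-0.1,-0.5],[-0.7,-0.1,-0.5]], "twist": [0,0,0,0,0,0,0,0]}}

```text
clock: 17.6
tcp_pos: [0.5435, 0.019, 0.2456]
orientation: [-0.0, 0.997, 0.078, 0.001]
wrist_force: [-4.6, 0.3, 7.8]
finger_gap: 0.0236
grip_force: 31.7
```

```bash
python3 st.py
```

```text
tcp [0.5435 0.019  0.2456] r 0.2209 th 0.88 F [-4.64  0.35  7.77] F opening-dir 1.18 F radial 8.92 T [ 0.12  0.63 -0.04]
```

Call:
{"api": "jog_arm", "payload": {"gripper": [0.1,0.1,0.1,0.1,0.1,0.1,0.1,0.1], "offset": [[-0.1,0,0],[-0.2,0,-0.1],[-0.3,-0.05,-0.2],[-0.35,-0.05,-0.25],[-0.35,-0.05,-0.25],[-0.35,-0.05,-0.25],[-0.35,-0.05,-0.25],[-0.35,-0.05,-0.25]], "twist": [0,0,0,0,0,0,0,0]}}

```text
clock: 18.6
tcp_pos: [0.5399, 0.0184, 0.2428]
orientation: [-0.0, 0.997, 0.078, 0.0]
wrist_force: [-5.1, -0.6, 7.0]
finger_gap: 0.0234
grip_force: 31.8
```

```bash
python3 st.py
```

```text
tcp [0.5399 0.0184 0.2428] r 0.2209 th 0.859 F [-5.06 -0.55  6.99] F opening-dir 0.44 F radial 8.63 T [0.13 0.61 0.06]
```

Call:
{"api": "jog_arm", "payload": {"gripper": [0.1,0.1,0.1,0.1,0.1,0.1,0.1,0.1], "offset": [[-0.1,0,-0.05],[-0.2,0,-0.1],[-0.25,-0.05,-0.2],[-0.3,-0.05,-0.3],[-0.3,-0.05,-0.3],[-0.3,-0.05,-0.3],[-0.3,-0.05,-0.3],[-0.3,-0.05,-0.3]], "twist": [0,0,0,0,0,0,0,0]}}

```text
clock: 19.6
tcp_pos: [0.5366, 0.0179, 0.2401]
orientation: [-0.0, 0.997, 0.078, 0.0]
wrist_force: [-6.4, -0.0, 9.3]
finger_gap: 0.0236
grip_force: 32.1
```

```bash
python3 st.py
```

```text
tcp [0.5366 0.0179 0.2401] r 0.2209 th 0.839 F [-6.41 -0.02  9.26] F opening-dir 1.12 F radial 11.16 T [0.08 0.81 0.15]
```

Call:
{"api": "jog_arm", "payload": {"gripper": [0.1,0.1,0.1,0.1,0.1,0.1,0.1,0.1], "offset": [[-0.1,0,0],[-0.2,0,-0.1],[-0.3,-0.05,-0.2],[-0.4,-0.05,-0.25],[-0.4,-0.05,-0.25],[-0.4,-0.05,-0.25],[-0.4,-0.05,-0.25],[-0.4,-0.05,-0.25]], "twist": [0,0,0,0,0,0,0,0]}}

```text
clock: 20.6
tcp_pos: [0.533, 0.0173, 0.237]
orientation: [-0.0, 0.997, 0.078, 0.0]
wrist_force: [-4.9, 0.0, 5.5]
finger_gap: 0.0237
grip_force: 31.9
```

```bash
python3 st.py;python3 rod.py r4; python3 -c "
import cv2,numpy as np
a=cv2.resize(cv2.imread('pics/r4.png')[180:310,210:330],(550,596),interpolation=cv2.INTER_CUBIC);cv2.imwrite('pics/c5.png',a)"
```

```text
tcp [0.533  0.0173 0.237 ] r 0.221 th 0.818 F [-4.93  0.01  5.53] F opening-dir -0.01 F radial 7.37 T [0.09 0.5  0.04]
[0.53304069 0.01732097 0.23700125] [-4.93155305  0.01423373  5.5333995 ] 0.023675470217374196
0.03 24 [0.649 0.781 0.825] 0.048
0.042 21 [0.681 0.734 0.768] 0.048
0.054 21 [0.69  0.729 0.773] 0.048
0.066 28 [0.669 0.732 0.78 ] 0.05
0.078 38 [0.667 0.746 0.775] 0.05
0.09 36 [0.677 0.726 0.763] 0.049
0.102 24 [0.67  0.702 0.723] 0.048
0.114 21 [0.682 0.7   0.729] 0.049
0.126 31 [0.712 0.804 0.823] 0.045
0.138 3 [0.801 0.81  0.823] 0.038
0.162 28 [0.626 0.775 0.912] 0.046
rmax 0.1684916004828309
0.15 6 [0.569 0.685 0.739] 0.047
0.162 400 [0.582 0.734 0.88 ] 0.045
rmax 0.1707163287380639
```

View pics/c5.png

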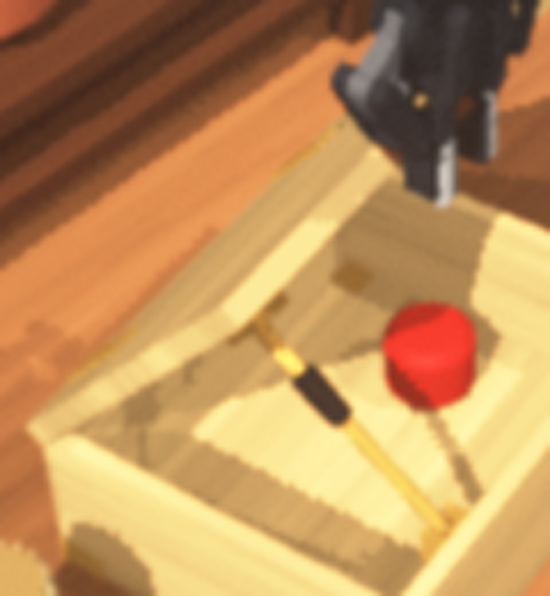

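The rod end is inside the fitting and the funnel has centred the rod at about 0.70. I'll measure the lid angle from the depth map, to avoid relying on the arm's kinematics.

```bash
cat > lid.py <<'E'
from h import *
import sys
def lid(P):
    H=np.array([.677,.0405,.09]); ex=np.array([.988,.156,0]); ey=np.array([-.156,.988,0])
    d=P.reshape(-1,3)-H; u=d@ex; v=d@ey; w=d[:,2]
    k=(abs(v)<.11)&(abs(v)>.03)&(u<-.03)&(u>-.19)&(w>.04)
    r=np.hypot(u,w); k&=(r>.06)&(r<.185)&(abs(np.arctan2(w,-u)-.85)<.25)
    A=np.c_[u[k],np.ones(k.sum())]; y=w[k]
    for _ in range(6):
        c=np.linalg.lstsq(A,y,rcond=None)[0]; e=abs(y-A@c); A,y=A[e<max(.003,2*e.std())],y[e<max(.003,2*e.std())]
    th=np.arctan(-c[0]); print('lid angle',th.round(4),len(y),'top offset at hinge mm',(1000*c[1]*np.cos(th)).round(1))
if __name__=='__main__':
    lid(np.load(sys.argv[1]) if len(sys.argv)>1 else cloud(cam('scene')))
E
python3 lid.py r3b.npy; python3 lid.py r4b.npy
```

```text
lid angle 1.0675 2016 top offset at hinge mm 3.8
lid angle 0.8786 6003 top offset at hinge mm 10.1
```

Call:
{"api": "jog_arm", "payload": {"gripper": [0.1,0.1,0.1,0.1,0.1,0.1,0.1,0.1], "offset": [[-0.1,0,-0.05],[-0.2,0,-0.1],[-0.25,0,-0.2],[-0.3,-0.05,-0.25],[-0.35,-0.05,-0.3],[-0.35,-0.05,-0.3],[-0.35,-0.05,-0.3],[-0.35,-0.05,-0.3]], "twist": [0,0,0,0,0,0,0,0]}}

```text
clock: 21.7
tcp_pos: [0.5291, 0.0167, 0.2336]
orientation: [-0.0, 0.997, 0.078, -0.0]
wrist_force: [-4.6, -0.9, 7.1]
finger_gap: 0.0234
grip_force: 32.0
```

```bash
python3 st.py; python3 lid.py
```

```text
tcp [0.5291 0.0167 0.2336] r 0.2211 th 0.794 F [-4.64 -0.94  7.08] F opening-dir 1.32 F radial 8.41 T [-0.01  0.55  0.04]
lid angle 0.8537 6149 top offset at hinge mm 10.3
```

Call:
{"api": "jog_arm", "payload": {"gripper": [0.1,0.1,0.1,0.1,0.1,0.1,0.1,0.1], "offset": [[-0.05,0,-0.05],[-0.1,0,-0.1],[-0.2,0,-0.15],[-0.25,-0.05,-0.2],[-0.25,-0.05,-0.2],[-0.25,-0.05,-0.2],[-0.25,-0.05,-0.2],[-0.25,-0.05,-0.2]], "twist": [0,0,0,0,0,0,0,0]}}

```text
clock: 22.75
tcp_pos: [0.5279, 0.0165, 0.2324]
orientation: [-0.0, 0.997, 0.078, 0.001]
wrist_force: [-2.6, 1.3, 8.1]
finger_gap: 0.0232
grip_force: 32.2
```

```bash
python3 st.py; python3 lid.py
```

```text
tcp [0.5279 0.0165 0.2324] r 0.2211 th 0.786 F [-2.61  1.28  8.09] F opening-dir 3.8 F radial 7.53 T [0.27 0.21 0.07]
lid angle 0.8459 6141 top offset at hinge mm 10.4
```

Contact with the plug: the opening-direction force rose from about 1 N to 3.8 N. The lid camera angle is about 0.846, so fully home should read about 0.755. I'll push in measured steps.

Call:
{"api": "jog_arm", "payload": {"gripper": [0.1,0.1,0.1,0.1,0.1,0.1,0.1,0.1], "offset": [[-0.05,0,-0.05],[-0.1,0,-0.1],[-0.15,0,-0.15],[-0.2,-0.05,-0.2],[-0.25,-0.05,-0.25],[-0.3,-0.05,-0.3],[-0.3,-0.05,-0.3],[-0.3,-0.05,-0.3]], "twist": [0,0,0,0,0,0,0,0]}}

```text
clock: 23.8
tcp_pos: [0.5251, 0.016, 0.2297]
orientation: [-0.0, 0.997, 0.078, 0.001]
wrist_force: [-2.1, 2.0, 10.1]
finger_gap: 0.0237
grip_force: 32.3
```

```bash
python3 st.py; python3 lid.py
```

```text
tcp [0.5251 0.016  0.2297] r 0.2211 th 0.769 F [-2.14  1.99 10.14] F opening-dir 5.76 F radial 8.53 T [ 0.25  0.17 -0.06]
lid angle 0.8284 6104 top offset at hinge mm 10.4
```

Call:
{"api": "jog_arm", "payload": {"gripper": [0.1,0.1,0.1,0.1,0.1,0.1,0.1,0.1], "offset": [[-0.05,0,-0.05],[-0.1,0,-0.1],[-0.15,0,-0.15],[-0.2,-0.05,-0.2],[-0.25,-0.05,-0.25],[-0.3,-0.05,-0.3],[-0.35,-0.05,-0.35],[-0.35,-0.05,-0.35]], "twist": [0,0,0,0,0,0,0,0]}}

```text
clock: 24.85
tcp_pos: [0.5214, 0.0155, 0.2261]
orientation: [-0.0, 0.997, 0.078, 0.001]
wrist_force: [-2.4, 0.8, 9.7]
finger_gap: 0.0235
grip_force: 32.4
```

```bash
python3 st.py; python3 lid.py
```

```text
tcp [0.5214 0.0155 0.2261] r 0.2211 th 0.745 F [-2.38  0.77  9.69] F opening-dir 5.35 F radial 8.39 T [0.31 0.19 0.08]
lid angle 0.8047 6178 top offset at hinge mm 10.6
```

Call:
{"api": "jog_arm", "payload": {"gripper": [0.1,0.1,0.1,0.1,0.1,0.1,0.1,0.1], "offset": [[-0.05,0,-0.05],[-0.1,0,-0.1],[-0.15,0,-0.15],[-0.2,-0.05,-0.2],[-0.25,-0.05,-0.25],[-0.3,-0.05,-0.3],[-0.3,-0.05,-0.35],[-0.3,-0.05,-0.35]], "twist": [0,0,0,0,0,0,0,0]}}

```text
clock: 25.9
tcp_pos: [0.5181, 0.0149, 0.2226]
orientation: [-0.0, 0.997, 0.078, 0.001]
wrist_force: [-3.7, 0.5, 10.1]
finger_gap: 0.0236
grip_force: 32.6
```

```bash
python3 st.py; python3 lid.py
```

```text
tcp [0.5181 0.0149 0.2226] r 0.2212 th 0.723 F [-3.72  0.47 10.06] F opening-dir 4.86 F radial 9.52 T [0.2  0.42 0.05]
lid angle 0.7834 6103 top offset at hinge mm 10.6
```

Call:
{"api": "jog_arm", "payload": {"gripper": [0.1,0.1,0.1,0.1,0.1,0.1,0.1,0.1], "offset": [[-0.05,0,-0.05],[-0.1,0,-0.1],[-0.15,0,-0.15],[-0.2,-0.05,-0.2],[-0.2,-0.05,-0.2],[-0.2,-0.05,-0.2],[-0.2,-0.05,-0.2],[-0.2,-0.05,-0.2]], "twist": [0,0,0,0,0,0,0,0]}}

```text
clock: 26.95
tcp_pos: [0.5161, 0.0146, 0.2205]
orientation: [-0.0, 0.997, 0.078, 0.001]
wrist_force: [-3.1, 2.1, 10.3]
finger_gap: 0.0237
grip_force: 32.5
```

```bash
python3 st.py; python3 lid.py
```

```text
tcp [0.5161 0.0146 0.2205] r 0.2212 th 0.71 F [-3.11  2.07 10.28] F opening-dir 5.72 F radial 8.97 T [ 0.38  0.43 -0.  ]
lid angle 0.7717 6155 top offset at hinge mm 10.5
```

Call:
{"api": "jog_arm", "payload": {"gripper": [0.1,0.1,0.1,0.1,0.1,0.1,0.1,0.1], "offset": [[-0.05,0,-0.05],[-0.1,0,-0.1],[-0.15,0,-0.15],[-0.15,0,-0.15],[-0.15,0,-0.15],[-0.15,0,-0.15],[-0.15,0,-0.15],[-0.15,0,-0.15]], "twist": [0,0,0,0,0,0,0,0]}}

```text
clock: 28.0
tcp_pos: [0.5147, 0.0144, 0.219]
orientation: [-0.0, 0.997, 0.078, 0.001]
wrist_force: [-3.4, 1.1, 9.6]
finger_gap: 0.0235
grip_force: 32.5
```

```bash
python3 st.py; python3 lid.py
```

```text
tcp [0.5147 0.0144 0.219 ] r 0.2212 th 0.701 F [-3.42  1.14  9.64] F opening-dir 5.02 F radial 8.83 T [0.18 0.3  0.02]
lid angle 0.762 6146 top offset at hinge mm 10.7
```

Call:
{"api": "jog_arm", "payload": {"gripper": [0.1,0.1,0.1,0.1,0.1,0.1,0.1,0.1], "offset": [[-0.03,0,-0.03],[-0.06,0,-0.06],[-0.1,0,-0.1],[-0.12,0,-0.12],[-0.12,0,-0.12],[-0.12,0,-0.12],[-0.12,0,-0.12],[-0.12,0,-0.12]], "twist": [0,0,0,0,0,0,0,0]}}

```text
clock: 29.05
tcp_pos: [0.5136, 0.0142, 0.2178]
orientation: [0.0, 0.997, 0.078, 0.001]
wrist_force: [-2.7, 0.8, 9.1]
finger_gap: 0.0233
grip_force: 32.5
```

```bash
python3 st.py; python3 lid.py
```

```text
tcp [0.5136 0.0142 0.2178] r 0.2212 th 0.693 F [-2.74  0.78  9.08] F opening-dir 5.08 F radial 7.96 T [0.11 0.23 0.06]
lid angle 0.755 6124 top offset at hinge mm 10.6
```

Call:
{"api": "jog_arm", "payload": {"gripper": [0.1,0.1,0.1,0.1,0.1,0.1,0.1,0.1], "offset": [[-0.03,0,-0.03],[-0.06,0,-0.06],[-0.1,0,-0.1],[-0.12,0,-0.12],[-0.12,0,-0.12],[-0.12,0,-0.12],[-0.12,0,-0.12],[-0.12,0,-0.12]], "twist": [0,0,0,0,0,0,0,0]}}

```text
clock: 30.1
tcp_pos: [0.5125, 0.014, 0.2166]
orientation: [0.0, 0.997, 0.078, 0.001]
wrist_force: [-2.6, -0.3, 9.4]
finger_gap: 0.0234
grip_force: 32.5
```

```bash
python3 st.py; python3 lid.py
```

```text
tcp [0.5125 0.014  0.2166] r 0.2212 th 0.686 F [-2.63 -0.31  9.42] F opening-dir 5.35 F radial 8.2 T [0.03 0.22 0.01]
lid angle 0.7467 6097 top offset at hinge mm 10.8
```

Call:
{"api": "jog_arm", "payload": {"gripper": [0.1,0.1,0.1,0.1,0.1,0.1,0.1,0.1], "offset": [[-0.03,0,-0.03],[-0.06,0,-0.06],[-0.1,0,-0.1],[-0.1,0,-0.1],[-0.1,0,-0.1],[-0.1,0,-0.1],[-0.1,0,-0.1],[-0.1,0,-0.1]], "twist": [0,0,0,0,0,0,0,0]}}

```text
clock: 31.15
tcp_pos: [0.5121, 0.014, 0.216]
orientation: [0.0, 0.997, 0.078, 0.002]
wrist_force: [-1.5, -0.7, 9.2]
finger_gap: 0.0236
grip_force: 32.7
```

```bash
python3 st.py; python3 lid.py
```

```text
tcp [0.5121 0.014  0.216 ] r 0.2212 th 0.683 F [-1.48 -0.68  9.25] F opening-dir 5.96 F radial 7.25 T [-0.03  0.09 -0.11]
lid angle 0.7427 6120 top offset at hinge mm 11.0
```

Call:
{"api": "jog_arm", "payload": {"gripper": [0.1,0.1,0.1,0.1,0.1,0.1,0.1,0.1], "offset": [[-0.03,0,-0.03],[-0.05,0,-0.05],[-0.08,0,-0.08],[-0.08,0,-0.08],[-0.08,0,-0.08],[-0.08,0,-0.08],[-0.08,0,-0.08],[-0.08,0,-0.08]], "twist": [0,0,0,0,0,0,0,0]}}

```text
clock: 32.2
tcp_pos: [0.5119, 0.0139, 0.2157]
orientation: [0.0, 0.997, 0.078, 0.003]
wrist_force: [-1.4, -0.2, 12.2]
finger_gap: 0.0236
grip_force: 32.8
```

```bash
python3 st.py; python3 lid.py
```

```text
tcp [0.5119 0.0139 0.2157] r 0.2212 th 0.681 F [-1.38 -0.16 12.22] F opening-dir 8.34 F radial 9.05 T [ 0.05 -0.05  0.01]
lid angle 0.7417 6148 top offset at hinge mm 10.8
```

Bottomed: the force jumped from about 5.3 N to 8.3 N with almost no motion. I'll unload, then open the fingers.

Call:
{"api": "jog_arm", "payload": {"gripper": [0.1,0.1,0.1,0.1,0.1,0.1,0.1,0.1], "offset": [[0.05,0,0.05],[0.1,0,0.1],[0.15,0,0.15],[0.2,0,0.2],[0.2,0,0.2],[0.2,0,0.2],[0.2,0,0.2],[0.2,0,0.2]], "twist": [0,0,0,0,0,0,0,0]}}

```text
clock: 33.25
tcp_pos: [0.5125, 0.014, 0.2165]
orientation: [0.0, 0.997, 0.078, 0.001]
wrist_force: [-2.4, -0.4, 8.9]
finger_gap: 0.0236
grip_force: 32.4
```

```bash
python3 st.py; python3 lid.py
```

```text
tcp [0.5125 0.014  0.2165] r 0.2212 th 0.686 F [-2.36 -0.41  8.87] F opening-dir 5.1 F radial 7.64 T [-0.03  0.25  0.01]
lid angle 0.7469 6148 top offset at hinge mm 10.7
```

Call:
{"api": "jog_arm", "payload": {"gripper": [0.1,0.1,0.1,0.1,0.1,0.1,0.1,0.1], "offset": [[0.05,0,0.05],[0.1,0,0.1],[0.1,0,0.15],[0.1,0,0.15],[0.1,0,0.15],[0.1,0,0.15],[0.1,0,0.15],[0.1,0,0.15]], "twist": [0,0,0,0,0,0,0,0]}}

```text
clock: 34.3
tcp_pos: [0.513, 0.0141, 0.2171]
orientation: [-0.0, 0.997, 0.078, -0.0]
wrist_force: [-2.2, -0.1, 4.1]
finger_gap: 0.0235
grip_force: 32.2
```

```bash
python3 st.py; python3 lid.py
```

```text
tcp [0.513  0.0141 0.2171] r 0.2212 th 0.689 F [-2.15 -0.13  4.1 ] F opening-dir 1.66 F radial 4.32 T [ 0.08  0.26 -0.05]
lid angle 0.7499 6128 top offset at hinge mm 10.8
```

Call:
{"api": "jog_arm", "payload": {"gripper": [0.2,0.3,0.4,0.5,0.6,0.6,0.6,0.6], "offset": [[0,0,0],[0,0,0],[0,0,0],[0,0,0],[0,0,0],[0,0,0],[0,0,0],[0,0,0]], "twist": [0,0,0,0,0,0,0,0]}}

```text
clock: 35.35
tcp_pos: [0.5131, 0.0141, 0.2171]
orientation: [0.0, 0.997, 0.078, -0.0]
wrist_force: [0.2, -0.1, -0.5]
finger_gap: 0.0512
grip_force: 0.0
```

Call:
{"api": "jog_arm", "payload": {"gripper": [0.6,0.6,0.6,0.6,0.6,0.6,0.6,0.6], "offset": [[0,0,2],[-1,0,4],[-3,-0.5,6],[-5,-0.8,8],[-8,-1.2,9],[-11,-1.6,9],[-12,-1.8,9],[-12,-1.8,9]], "twist": [0,0,0,0,0,0,0,0]}}

```text
clock: 36.35
tcp_pos: [0.3932, -0.004, 0.3073]
orientation: [0.0, 0.997, 0.078, 0.001]
wrist_force: [0.8, -0.3, -0.5]
finger_gap: 0.0509
grip_force: 0.0
```

```bash
python3 lid.py; python3 rod.py r5; python3 -c "
import cv2,numpy as np
a=cv2.resize(cv2.imread('pics/r5.png'),(400,300));b=cv2.resize(cv2.imread('pics/r5b.png'),(400,300));c=cv2.resize(cv2.imread('pics/r5.png')[180:310,210:380],(392,300));d=np.zeros((300,408,3),np.uint8);cv2.imwrite('pics/c6.png',np.vstack([np.hstack([a,b]),np.hstack([c,d])]))"
```

```text
lid angle 0.7511 6092 top offset at hinge mm 10.8
[ 0.39371782 -0.00405081  0.30719858] [-0.28742913 -0.57027021 -0.01070955] 0.05135284910236837
0.03 23 [0.703 0.788 0.856] 0.049
0.042 23 [0.681 0.753 0.799] 0.048
0.054 20 [0.683 0.735 0.777] 0.049
0.066 27 [0.666 0.737 0.779] 0.05
0.078 39 [0.665 0.743 0.778] 0.049
0.09 37 [0.679 0.734 0.755] 0.051
0.102 15 [0.675 0.715 0.731] 0.048
0.15 75 [0.564 0.78  1.   ] 0.046
rmax 0.16070241628305768
0.15 530 [0.542 0.756 0.973] 0.045
0.162 1 [0.542 0.542 0.542] 0.047
rmax 0.16202357868649916
```

View pics/c6.png

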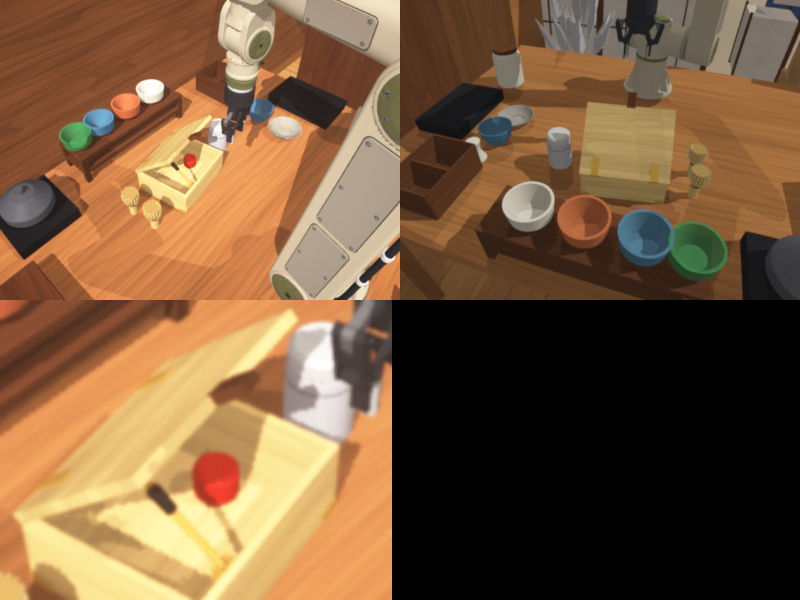

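The lid stands on the rod at 0.751 rad, unchanged since I let go. The rod end is in the fitting, all the other items are undisturbed, and the arm is clear.

```bash
python3 -c "
from workcell import env
print(env.hand_in())"
```

```text
the job is handed in; nothing more can be done
None
```

The job is handed in: the lid stands on the prop rod at about 0.75 rad by camera. The plug bottomed at about 8 N on the tab, under the 10 N damage limit. I then released the tab, the arm is clear, and the other tea things look undisturbed; no verdict was returned.

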